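# Turn the spice carousel until the tomato tin is at the front

## Robot

A 6-joint arm with a two-finger parallel gripper is mounted at the origin on a cart in front of the work surface, level with it; the furniture and walls round the work are solid. World frame = base frame: x ahead of the robot, y to its left, z up, the work surface at z = 0. Lengths are in m, angles in rad, forces in N, time in s.
With the tool pointing down it reaches from about 0.275 to 0.75 m from the base axis. Payload 10.2 kg.
Tool frame: the origin (TCP) lies midway between the tips of the shut fingers; the grasp point (between the pads) lies 19 mm behind it (env.grip_point_offset is the distance from the TCP to the grasp point, in m); z points along the fingers, x is the direction in which the jaws open and shut, and the axes are right-handed (so a half turn about z gives the same grasp; the last joint's range is limited). The gripper opens to 85 mm and grips with 20 to 120 N. Pads are 22 mm wide; open, the fingers measure 114 mm over their backs; the gripper's body (76 mm by 85 mm) begins 54 mm behind the grasp point. The pads swing forward as they close: fully open they stand 13 mm farther back than shut.
Start: joints at [0.982, 0.313, 1.498, -0, 1.331, -0.223], TCP at [0.188, 0.49, 0.193] pointing down, gripper open.
Joint ranges: [-2.94, 2.94], [-0.97, 2.17], [0.19, 2.56], [-1.23, 4.37], [0.02, 3.11], [-2.88, 2.88]. Speed limits (rad/s): [2.39, 2.39, 3.01, 3.14, 3.14, 3.14].

## Interface

Orientations are given as a unit quaternion [w, x, y, z].
In Python, from cell import sensors, optics, close_job, env gives the robot as it stands.
- The arm moves only by the shell command python3 -m creep 'ROWS' [FORCE]. ROWS is JSON, one flat list of numbers, 7 for each row, row after row: the turn, a rotation vector about the world's x, y, z as a fraction of full scale, then the shift along the world's x, y, z as a fraction of full scale, then the closure, from 0 (fully open) to 1 (shut). A call has 1 to 8 rows; each row is the pose to reach, as a shift and turn from the pose measured when the call began; what a row does not reach only later rows make up. Full scale, the value 1, is 0.3 m for a shift and 45 degrees for a turn. A row lasts 1/12 s, in which the tool goes at most 41.7 mm and 7.16 degrees, less where a joint would pass 70% of its speed; a pose out of reach is approached as far as the arm can. A call with a number of a shift or a turn outside -1 to 1 is refused whole. A call with a gripper value outside its range is refused whole. The fingers move at their own pace and stop on an object; FORCE is the grip in N (left out, the last holds). Time passes only in rows, so rows that repeat a pose let the fingers close. It gives the time, the measured TCP pose, the force and the opening at its end, in the units of the state.
- sensors.state(): the state, without advancing time (a new reading comes with each control period).
- optics.read_camera(name): name is "side" or "top"; returns the picture (384x512x3 uint8, red, green, blue); there is no depth.
- optics.calibration(name): a dict with "vfov" (degrees; the focal length in pixels is half the picture's height over the tangent of half this angle, whatever the lens; pixels are square), "cx", "cy" (the principal point, pixels), "pose" (4x4, takes a point from camera to world coordinates). Camera axes: x right, y up, looking along -z (the intrinsics and any distortion apply to the point x, -y, -z); pixel columns grow to the right and rows downward; lengths in m; the calibration is good to about 2 mm. A picture is of the moment at which its call begins. calibration takes no time and is no camera call.
- close_job(): hands the job in, once; it reports no verdict.
The state is a dict: "time_s": time; "joint_pos": joint angles; "joint_velocities": joint speeds; "joint_efforts": joint torques, N m; "eef_pos": TCP position; "orientation": TCP orientation; "wrist_force": force on the tool from outside, world axes, zero at the start; "torque": the same for the moment, N m; "grip_width": finger opening in m.
Only numpy, scipy, OpenCV 4.12 (cv2) and the standard library are available. Lean on these libraries where they do the work, as an engineer would, in place of code of your own. Each camera call takes 0.05 s, during which the arm holds its last target.

## Task

Turn the spice carousel by pushing gently on its wooden finger posts with the fingertips (no gripping), until the tomato tin (the can with the bare metal lid) stands at the front, in line with the brass pointer on the carousel's foot. Then let go and leave the carousel at rest. Do not touch the four things standing on it, which must ride along upright in their places, and leave the mugs alone.

Things in the scene. Friction and masses are not known exactly. Their poses are not given: they have to be found in the camera images.
- stand: Fixed dark steel foot under the carousel, a disc of 200 mm diameter, 14 mm high; origin at the centre of its underside, on the carousel's axis and on the worktop. Its own -x axis points to the front: a flat dark tongue (34 mm wide, 6 mm high) runs out along -x under the tray and ends beyond the tray's edge in a brass pointer plate, 34 mm wide and 9 mm high, from 164 to 200 mm from the axis. The front is roughly toward the robot, but turned up to 0.3 rad either way.
- carousel (a joint): Turning angle of the carousel tray about the vertical axis through the foot's centre, rad; 0 at the start, grows counter-clockwise as seen from above. It turns freely either way, several turns, against light friction (about 0.12 N m plus 0.2 N m per rad/s, so 1 to 3 N at a post) and stops almost at once when no longer pushed.
- hub (a point): Centre of the round wooden tray on its turning axis, at the height of the tray's floor (26.5 mm above the worktop; a flat brass disc there is 3 mm high). The tray is 310 mm across, 12 mm thick, with a lip 5 mm wide that stands 8 mm above the floor at its edge.
- post (a point): Mid-height point (59 mm above the worktop) of one of six equal dark wooden finger posts, 140 mm from the axis; the others follow every 60 degrees. Each is upright, 13 mm thick with an 18 mm knob, and reaches from 26.5 to 91.5 mm above the worktop. They turn with the tray; push them sideways, along their circle, best at x = 0.42 to 0.60 m: a wall shelf hangs overhead beyond 0.65 m.
- tin_mid (a point): The tomato tin: a closed food can with bare gold-coloured metal ends and a red and green label showing tomatoes, 57 mm diameter, 72 mm high. This is the thing to bring to the front. Its origin here is its centre, 36 mm above the tray's floor. It stands loose on the tray, its axis 68 mm from the tray's axis, at any of the four places 90 degrees apart.
- red_pot_mid (a point): A low white pot with a red lid, 58 mm diameter, 50 mm high. Its origin here is its centre, 25 mm above the tray's floor. It stands loose on the tray, its axis 68 mm from the tray's axis, at any of the four places 90 degrees apart.
- timer_mid (a point): A round white kitchen timer with a ribbed dial on top, 65 mm diameter, 54 mm high. Its origin here is its centre, 27 mm above the tray's floor. It stands loose on the tray, its axis 68 mm from the tray's axis, at any of the four places 90 degrees apart.
- cork_bottle_mid (a point): A small clear glass bottle with a cork and a green sprig in it, 46 mm diameter, 95 mm high. Its origin here is its centre, 47.5 mm above the tray's floor. It stands loose on the tray, its axis 68 mm from the tray's axis, at any of the four places 90 degrees apart.
- tin: The same tomato tin; origin at the centre of its underside, z along its axis.
- red_pot: The same red-lidded pot; origin at the centre of its underside.
- timer: The same kitchen timer; origin at the centre of its underside.
- cork_bottle: The same corked bottle; origin at the centre of its underside.
- mug_a: Beige and cream mug, 78 mm diameter, 100 mm high, standing loose on the worktop to the robot's right; origin at the centre of its underside. A bystander: leave it alone.
- mug_b: White mug with a red inside, 89 mm diameter, 98 mm high, standing loose on the worktop to the robot's right; origin at the centre of its underside. A bystander: leave it alone.
- mug_c: Black and white striped mug, 90 mm diameter, 88 mm high, standing loose on the worktop to the robot's right; origin at the centre of its underside. A bystander: leave it alone.

How it is judged:
On the way:
1. the fingers push on the carousel (contact force between the fingers and carousel above 0.3 N), for 0.05 s.
At the end, for the whole second after the job is handed in: Tin centre within 15 mm sideways of the line from the axis through the brass pointer, on the front side; carousel at rest (under 0.05 rad/s); all four things upright (0.2 rad) on the tray's floor (8 mm), 53 to 83 mm from the axis; mugs within 30 mm of their starts (y of tin_mid in the frame of stand between -0.015 and 0.015 m and x of tin_mid in the frame of stand below -0.04 m and velocity of joint carousel between -0.05 and 0.05 rad/s and distance of each of mug_a, mug_b, mug_c from where it was at the start of the episode below 0.03 m and angle between each of tin, red_pot, timer, cork_bottle's own z axis and vertical below 0.2 rad and horizontal distance between tin_mid and hub between 0.053 and 0.083 m and horizontal distance between red_pot_mid and hub between 0.053 and 0.083 m and horizontal distance between timer_mid and hub between 0.053 and 0.083 m and horizontal distance between cork_bottle_mid and hub between 0.053 and 0.083 m and height (world z) of tin_mid between 0.0545 and 0.0705 m and height (world z) of red_pot_mid between 0.0435 and 0.0595 m and height (world z) of timer_mid between 0.0455 and 0.0615 m and height (world z) of cork_bottle_mid between 0.066 and 0.082 m); the robot touches nothing.
It fails at once if the robot touches one of the things standing on the carousel (over 1 N) (contact force between any of the fingers, the arm and tin above 1 N or contact force between any of the fingers, the arm and red_pot above 1 N or contact force between any of the fingers, the arm and timer above 1 N or contact force between any of the fingers, the arm and cork_bottle above 1 N).
It fails at once if a thing on the carousel is lifted, tips or slides out of its place (not (angle between each of tin, red_pot, timer, cork_bottle's own z axis and vertical below 0.35 rad and horizontal distance between tin_mid and hub between 0.053 and 0.083 m and horizontal distance between red_pot_mid and hub between 0.053 and 0.083 m and horizontal distance between timer_mid and hub between 0.053 and 0.083 m and horizontal distance between cork_bottle_mid and hub between 0.053 and 0.083 m and height (world z) of tin_mid below 0.0705 m and height (world z) of red_pot_mid below 0.0595 m and height (world z) of timer_mid below 0.0615 m and height (world z) of cork_bottle_mid below 0.082 m)).
It fails at once if the carousel is gripped or pushed hard (over 20 N) (contact force between the fingers and carousel above 20 N).
It fails at once if a mug is moved more than 30 mm (distance of any of mug_a, mug_b, mug_c from where it was at the start of the episode above 0.03 m).
It also fails if it takes over 64 s, if anything falls off the work surface, if the arm or the gripper's body presses on something with over 40 N, if the wrist force passes 120 N, or if a joint passes its speed limit or range.

## Working session

There is one attempt and no reset: what is moved stays moved. The work goes in short steps, Python scripts to look and compute and a shell command to move; the robot and the scene stay as the last step left them, time stands still between calls to the robot, and variables do not carry over. Pictures are saved under pics/ and viewed, and the job is handed in when it is done.

```bash
mkdir -p pics; python3 - <<'E'
from cell import sensors, optics, env
import cv2
for n in("side","top"):
    im=optics.read_camera(n); cv2.imwrite(f"pics/{n}0.png",im[:,:,::-1]); c=optics.calibration(n); print(n,c)
print(sensors.state())
E
```

```text
side {'vfov': 57.920116716551426, 'cx': 251.17023869519895, 'cy': 188.80045953906307, 'pose': array([[-0.75047673,  0.53665888, -0.38572261,  0.1113037 ],
       [-0.66087991, -0.61356591,  0.43217429,  0.26800721],
       [-0.00473607,  0.57925307,  0.81513401,  0.89049236],
       [ 0.        ,  0.        ,  0.        ,  1.        ]])}
top {'vfov': 49.39822247259996, 'cx': 252.83949476122007, 'cy': 195.49055344031197, 'pose': array([[ 0.02137903,  0.98077976, -0.1939433 ,  0.244329  ],
       [-0.99948576,  0.01632981, -0.02759616, -0.17170342],
       [-0.0238987 ,  0.19443355,  0.98062452,  1.24659155],
       [ 0.        ,  0.        ,  0.        ,  1.        ]])}
{'time_s': 0.1, 'joint_pos': array([ 9.81643371e-01,  3.13411145e-01,  1.49833592e+00, -4.85167361e-06,
        1.33095593e+00, -2.23416498e-01]), 'joint_velocities': array([-0.00012631, -0.00160234, -0.00055032, -0.00210422, -0.00028812,
       -0.00010338]), 'joint_efforts': array([ 1.65368925e-03, -4.12900579e+01, -2.60141015e+01, -1.89347124e-04,
        3.04468354e-03,  5.98760380e-05]), 'eef_pos': array([0.18763741, 0.49005511, 0.19239305]), 'orientation': array([ 2.07656123e-04,  8.23904012e-01,  5.66729098e-01, -5.14878607e-04]), 'wrist_force': array([0.87280222, 0.51325179, 0.38041664]), 'torque': array([-0.02380504,  0.00028696, -0.02309163]), 'grip_width': 0.08556518648470075}
```

View pics/side0.png

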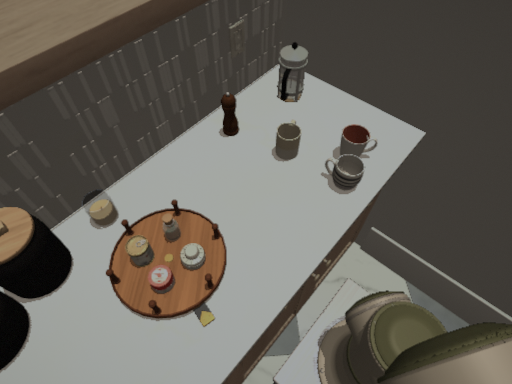

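View pics/top0.png

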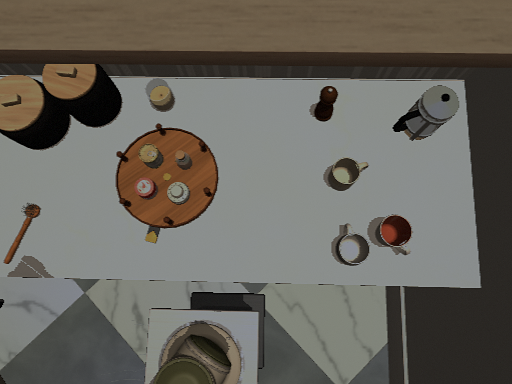

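```bash
python3 - <<'E'
import cv2
a=cv2.imread("pics/top0.png")[115:255,95:235]; cv2.imwrite("pics/topc.png",cv2.resize(a,None,fx=4.2,fy=4.2,interpolation=cv2.INTER_CUBIC))
a=cv2.imread("pics/side0.png")[190:335,95:240]; cv2.imwrite("pics/sidec.png",cv2.resize(a,None,fx=4,fy=4,interpolation=cv2.INTER_CUBIC))
E
```

```text
(no output)
```

View pics/topc.png

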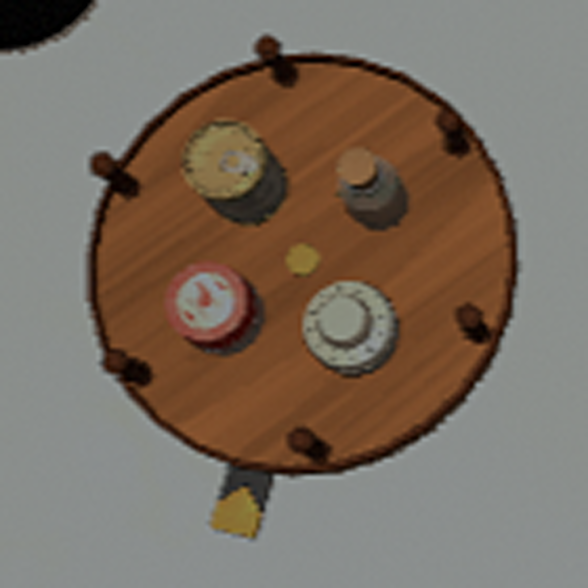

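View pics/sidec.png

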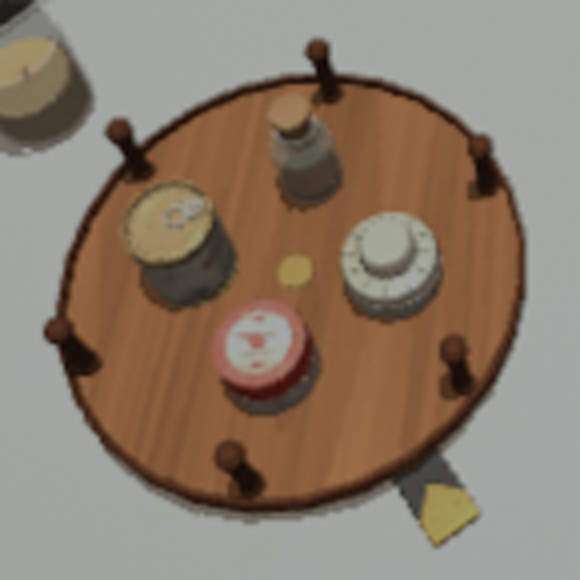

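```bash
cat > h.py <<'E'
import numpy as np
from cell import optics
CAL={}
def ray(n,u,v,z,k1=0):
    c=CAL.setdefault(n,optics.calibration(n)); f=192/np.tan(np.radians(c['vfov'])/2)
    P=np.array(c['pose']); d=P[:3,:3]@np.array([(u-c['cx'])/f,-(v-c['cy'])/f,-1.])
    o=P[:3,3]; return o+d*(z-o[2])/d[2]
E
python3 - <<'E'
from h import *
T=dict(hub=(302,259,.0295),tin=(224,158,.0985),pot=(207,302,.0765),timer=(343,320,.0805),cork=(357,168,.1215),k0=(268,48,.084),k1=(101,164,.084),k2=(117,361,.084),k3=(301,440,.084),k4=(470,318,.084),k5=(451,124,.084),pout=(234,532,.009),pin=(240,486,.009))
S=dict(hub=(295,271,.0295),tin=(171,224,.0985),pot=(262,345,.0765),timer=(388,247,.0805),cork=(291,117,.1215),k5=(481,149,.084),k0=(318,48,.084),k1=(120,131,.084),k2=(60,331,.084),k3=(231,456,.084),k4=(455,350,.084),pout=(458,530,.009),pin=(428,487,.009))
# associate side knobs later
for n,D,f,o in(("top",T,4.2,(95,115)),("side",S,4,(95,190))):
    print(n); h=None
    for k,(u,v,z) in D.items():
        p=ray(n,(u+.5)/f-.5+o[0],(v+.5)/f-.5+o[1],z)
        if h is None:h=p
        d=(p-h)[:2]; print(k,p.round(4),'r',round(np.hypot(*d),4),'ang',round(np.degrees(np.arctan2(d[1],d[0])),1))
E
```

```text
top
hub [0.5397 0.1242 0.0295] r 0.0 ang 0.0
tin [0.5934 0.1656 0.0985] r 0.0678 ang 37.7
pot [0.4969 0.1765 0.0765] r 0.0677 ang 129.3
timer [0.485  0.081  0.0805] r 0.0697 ang -141.7
cork [0.5807 0.0686 0.1215] r 0.069 ang -53.6
k0 [0.6787 0.1444 0.084 ] r 0.1404 ang 8.3
k1 [0.5922 0.2556 0.084 ] r 0.1416 ang 68.2
k2 [0.4533 0.2329 0.084 ] r 0.1389 ang 128.5
k3 [0.4015 0.1039 0.084 ] r 0.1397 ang -171.6
k4 [ 0.4871 -0.0064  0.084 ] r 0.1408 ang -112.0
k5 [0.6246 0.0127 0.084 ] r 0.1401 ang -52.7
pout [0.3451 0.1653 0.009 ] r 0.1989 ang 168.1
pin [0.3778 0.1633 0.009 ] r 0.1666 ang 166.4
side
hub [0.5367 0.126  0.0295] r 0.0 ang 0.0
tin [0.5855 0.1678 0.0985] r 0.0643 ang 40.6
pot [0.4914 0.1791 0.0765] r 0.0698 ang 130.4
timer [0.4796 0.0846 0.0805] r 0.0705 ang -144.1
cork [0.5744 0.0728 0.1215] r 0.0652 ang -54.6
k5 [ 0.4835 -0.0035  0.084 ] r 0.14 ang -112.3
k0 [0.6254 0.0144 0.084 ] r 0.1425 ang -51.5
k1 [0.6748 0.1458 0.084 ] r 0.1395 ang 8.2
k2 [0.5876 0.2555 0.084 ] r 0.1392 ang 68.6
k3 [0.4496 0.2352 0.084 ] r 0.1397 ang 128.6
k4 [0.3977 0.105  0.084 ] r 0.1405 ang -171.4
pout [0.3412 0.1692 0.009 ] r 0.2003 ang 167.5
pin [0.3736 0.1633 0.009 ] r 0.1673 ang 167.1
```

```bash
python3 -m creep '[0,0,-1,0.5,-0.4,0,1, 0,0,-1,0.5,-0.4,0,1, 0,0,-1,0.5,-0.4,0,1, 0,0,-1,0.5,-0.4,0,1, 0,0,-1,0.5,-0.4,0,1, 0,0,-1,0.5,-0.4,0,1, 0,0,-1,0.5,-0.4,0,1, 0,0,-1,0.5,-0.4,0,1]' 20
python3 -m creep '[0,0,-1,0.54,-0.35,0,1, 0,0,-1,0.54,-0.35,0,1, 0,0,-1,0.54,-0.35,0,1, 0,0,-1,0.54,-0.35,0,1, 0,0,-1,0.54,-0.35,0,1, 0,0,-1,0.54,-0.35,0,1, 0,0,-1,0.54,-0.35,0,1, 0,0,-1,0.54,-0.35,0,1]' 20
python3 -m creep '[0,0,-1,0,0,0,1, 0,0,-1,0,0,0,1, 0,0,-1,0,0,0,1, 0,0,-1,0,0,0,1, 0,0,-1,0,0,0,1, 0,0,-1,0,0,0,1, 0,0,-1,0,0,0,1, 0,0,-1,0,0,0,1]' 20
```

```text
time_s: 0.77
eef_pos: [0.3379, 0.3696, 0.1921]
orientation: [0.0, 0.978, 0.207, -0.001]
wrist_force: [0.0, 1.6, 0.8]
grip_width: 0.0001
time_s: 1.43
eef_pos: [0.4999, 0.2645, 0.1916]
orientation: [-0.0, 0.983, -0.183, -0.001]
wrist_force: [-0.4, -0.1, 0.1]
grip_width: -0.0001
time_s: 2.1
eef_pos: [0.4995, 0.2649, 0.1916]
orientation: [-0.001, 0.839, -0.544, -0.001]
wrist_force: [0.4, 0.3, 0.3]
grip_width: -0.0001
```

```bash
python3 -m creep '[0,0,-0.2,0,0,-0.1,1, 0,0,-0.2,0,0,-0.2,1, 0,0,-0.2,0,0,-0.3,1, 0,0,-0.2,0,0,-0.3,1, 0,0,-0.2,0,0,-0.3,1]'
python3 - <<'E'
from cell import optics
import cv2
o=[]
for n,s in(("top",(slice(95,255),slice(75,235))),("side",(slice(180,340),slice(85,245)))):
    im=optics.read_camera(n)[:,:,::-1]; o.append(cv2.resize(im[s],None,fx=2.5,fy=2.5,interpolation=cv2.INTER_CUBIC))
cv2.imwrite("pics/a1.png",cv2.hconcat(o))
E
```

```text
time_s: 2.52
eef_pos: [0.4989, 0.265, 0.1014]
orientation: [0.0, 0.795, -0.607, -0.002]
wrist_force: [-0.0, 0.7, 0.4]
grip_width: -0.0003
```

View pics/a1.png

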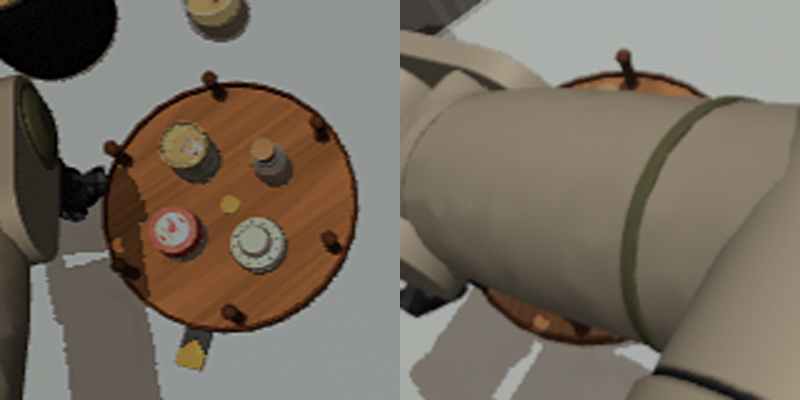

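```bash
python3 -m creep '[0,0,0,0,0,-0.06,1, 0,0,0,0,0,-0.12,1, 0,0,0,0,0,-0.12,1, 0,0,0,0,0,-0.12,1]'
cat >> h.py <<'E'
def plan(a1,step,R=.143,h=(.5385,.125)):
    from cell import sensors
    s=sensors.state(); p=s['eef_pos']; q=s['orientation']
    a=np.degrees(np.arctan2(p[1]-h[1],p[0]-h[0]))%360
    yaw=np.degrees(2*np.arctan2(q[2],q[1]))
    print('now',p.round(4),'ang',a.round(1),'r',np.hypot(p[0]-h[0],p[1]-h[1]).round(4),'yaw',yaw.round(1),'F',s['wrist_force'].round(1),'z-fix',round((.066-p[2])/.3,3))
    b=a+step
    while b<=a1+.01:
        t=np.radians(b); w=(b-180-yaw+90)%180-90
        print(round(b,1),'rz %.2f dx %.3f dy %.3f'%(w/45,(h[0]+R*np.cos(t)-p[0])/.3,(h[1]+R*np.sin(t)-p[1])/.3)); b+=step
E
python3 -c "
from h import *
plan(130,2)"
```

```text
time_s: 2.95
eef_pos: [0.5009, 0.2656, 0.069]
orientation: [-0.002, 0.794, -0.607, 0.0]
wrist_force: [0.6, 0.9, 1.3]
grip_width: -0.0002
now [0.5009 0.2656 0.069 ] ang 105.0 r 0.1455 yaw -74.8 F [0.6 0.9 1.3] z-fix -0.01
107.0 rz 0.04 dx -0.014 dy -0.013
109.0 rz 0.08 dx -0.030 dy -0.018
111.0 rz 0.13 dx -0.045 dy -0.023
113.0 rz 0.17 dx -0.061 dy -0.030
115.0 rz 0.22 dx -0.076 dy -0.036
117.0 rz 0.26 dx -0.091 dy -0.044
119.0 rz 0.31 dx -0.106 dy -0.051
121.0 rz 0.35 dx -0.120 dy -0.060
123.0 rz 0.39 dx -0.134 dy -0.069
125.0 rz 0.44 dx -0.148 dy -0.078
127.0 rz 0.48 dx -0.161 dy -0.088
129.0 rz 0.53 dx -0.175 dy -0.098
```

```bash
python3 -m creep '[0,0,0.04,-0.014,-0.013,-0.01,1, 0,0,0.08,-0.03,-0.018,-0.01,1, 0,0,0.13,-0.045,-0.023,-0.01,1, 0,0,0.17,-0.061,-0.03,-0.01,1, 0,0,0.22,-0.076,-0.036,-0.01,1, 0,0,0.26,-0.091,-0.044,-0.01,1, 0,0,0.31,-0.106,-0.051,-0.01,1, 0,0,0.35,-0.12,-0.06,-0.01,1]'
python3 -c "
from h import *
plan(138,2)"
```

```text
time_s: 3.62
eef_pos: [0.4659, 0.2479, 0.0683]
orientation: [-0.004, 0.871, -0.492, 0.001]
wrist_force: [0.7, -0.7, -0.0]
grip_width: -0.0
now [0.4659 0.2479 0.0683] ang 120.6 r 0.1428 yaw -58.9 F [ 0.7 -0.7 -0. ] z-fix -0.008
122.6 rz 0.03 dx -0.015 dy -0.008
124.6 rz 0.08 dx -0.028 dy -0.017
126.6 rz 0.12 dx -0.042 dy -0.027
128.6 rz 0.17 dx -0.055 dy -0.037
130.6 rz 0.21 dx -0.068 dy -0.048
132.6 rz 0.26 dx -0.080 dy -0.059
134.6 rz 0.30 dx -0.092 dy -0.070
136.6 rz 0.34 dx -0.104 dy -0.082
```

```bash
python3 -m creep '[0,0,0.03,-0.015,-0.008,-0.01,1, 0,0,0.08,-0.028,-0.017,-0.01,1, 0,0,0.12,-0.042,-0.027,-0.01,1, 0,0,0.17,-0.055,-0.037,-0.01,1, 0,0,0.21,-0.068,-0.048,-0.01,1, 0,0,0.26,-0.08,-0.059,-0.01,1, 0,0,0.3,-0.092,-0.07,-0.01,1, 0,0,0.34,-0.104,-0.082,-0.01,1]'
python3 - <<'E'
from h import *
plan(156.7,2)
from cell import optics
import cv2
im=optics.read_camera("top")[:,:,::-1][95:255,75:235]
cv2.imwrite("pics/a2.png",cv2.resize(im,None,fx=3.5,fy=3.5,interpolation=cv2.INTER_CUBIC))
E
```

```text
time_s: 4.28
eef_pos: [0.4357, 0.2235, 0.0675]
orientation: [-0.005, 0.929, -0.37, 0.002]
wrist_force: [0.2, -0.9, 0.1]
grip_width: -0.0
now [0.4357 0.2235 0.0675] ang 136.2 r 0.1423 yaw -43.5 F [ 0.2 -0.9  0.1] z-fix -0.005
138.2 rz 0.04 dx -0.013 dy -0.011
140.2 rz 0.08 dx -0.024 dy -0.023
142.2 rz 0.13 dx -0.034 dy -0.036
144.2 rz 0.17 dx -0.044 dy -0.050
146.2 rz 0.22 dx -0.054 dy -0.063
148.2 rz 0.26 dx -0.063 dy -0.077
150.2 rz 0.30 dx -0.071 dy -0.092
152.2 rz 0.35 dx -0.079 dy -0.106
154.2 rz 0.39 dx -0.087 dy -0.121
156.2 rz 0.44 dx -0.094 dy -0.136
```

View pics/a2.png

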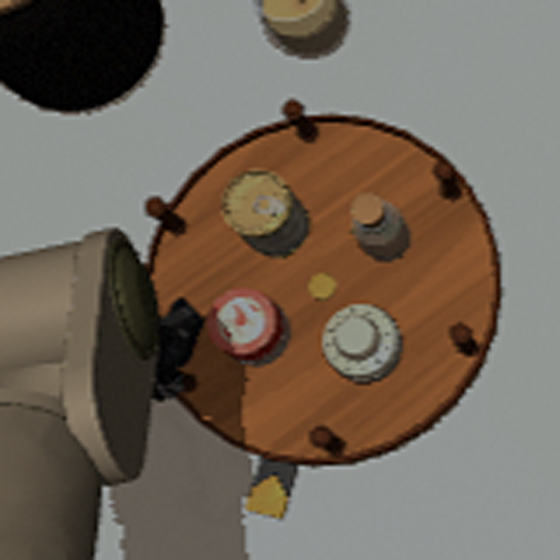

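```bash
python3 - <<'E'
import cv2,numpy as np
from cell import optics
im=optics.read_camera("top")[:,:,::-1]
cv2.imwrite("pics/top3.png",im)
a=cv2.resize(im[175:225,100:150],None,fx=8,fy=8,interpolation=cv2.INTER_CUBIC)
b=cv2.resize(cv2.imread("pics/top0.png")[175:225,100:150],None,fx=8,fy=8,interpolation=cv2.INTER_CUBIC)
cv2.imwrite("pics/a3.png",cv2.hconcat([b,a]))
# rotation test: difference
d=cv2.absdiff(im,cv2.imread("pics/top0.png")).max(2); 
print((d[120:230,160:225]>30).sum())
h=(302.5/4.2-.5+95,259.5/4.2-.5+115)
g0=cv2.cvtColor(cv2.imread("pics/top0.png"),6).astype(float); g=cv2.cvtColor(im,6)
best=[]
for t in np.arange(-20,40,1.):
    M=cv2.getRotationMatrix2D(h,t,1); w=cv2.warpAffine(g0,M,(512,384))
    best.append((np.abs(w-g)[140:215,170:212].mean(),t))
print(sorted(best)[:4])
E
```

```text
0
[(np.float64(4.550793650793651), np.float64(0.0)), (np.float64(5.989248821924603), np.float64(1.0)), (np.float64(6.056238839285714), np.float64(-1.0)), (np.float64(7.41334480406746), np.float64(2.0))]
```

View pics/a3.png

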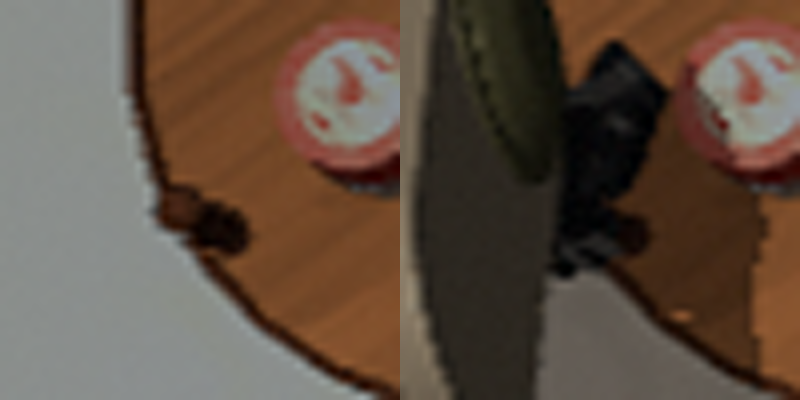

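```bash
cat >> h.py <<'E'
def proj(n,p):
    c=CAL.setdefault(n,optics.calibration(n)); f=192/np.tan(np.radians(c['vfov'])/2)
    P=np.array(c['pose']); q=P[:3,:3].T@(np.array(p)-P[:3,3]); return np.array([c['cx']+f*q[0]/-q[2],c['cy']+f*q[1]/q[2]]).round(1)
E
python3 - <<'E'
from h import *
from cell import sensors
s=sensors.state();p=s['eef_pos'];print(p,s['orientation'])
for dz in(0,.03,.073,.12):print(dz,proj("top",p+[0,0,dz]),proj("side",p+[0,0,dz]))
print(proj("top",[.4515,.234,.084]),proj("top",[.4515,.234,.03]))
print(ray("top",122.5,205.6,.0675))
E
```

```text
[0.43549519 0.22334862 0.06719946] [-0.00448856  0.92859209 -0.37107051  0.00180396]
0 [127.2 207.7] [161.9 306. ]
0.03 [123.8 206. ] [159. 302.]
0.073 [118.6 203.3] [154.7 295.8]
0.12 [112.5 200.1] [149.4 288.4]
[122.  201.2] [128.  204.5]
[0.44149332 0.23737245 0.0675    ]
```

```bash
python3 - <<'E'
import cv2,numpy as np
from cell import optics
im=optics.read_camera("side")[:,:,::-1]
cv2.imwrite("pics/s3.png",cv2.hconcat([cv2.resize(im[180:330,60:260],None,fx=4,fy=4,interpolation=cv2.INTER_CUBIC)]))
E
```

```text
(no output)
```

View pics/s3.png

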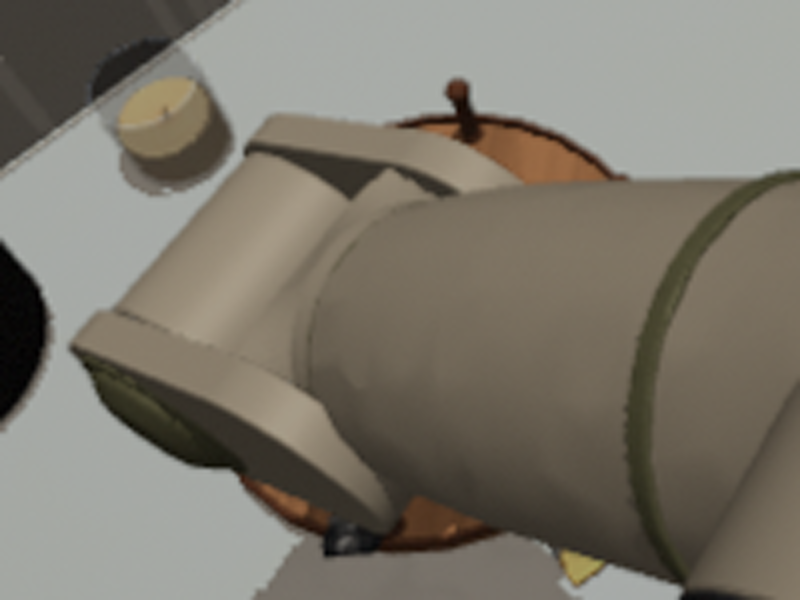

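```bash
python3 - <<'E'
import cv2,numpy as np
from h import *
im=optics.read_camera("side")[:,:,::-1]
a=cv2.resize(im[290:340,125:175],None,fx=8,fy=8,interpolation=cv2.INTER_CUBIC)
im=cv2.imread("pics/top3.png")
b=cv2.resize(im[180:230,100:150],None,fx=8,fy=8,interpolation=cv2.INTER_CUBIC)
cv2.imwrite("pics/s4.png",cv2.convertScaleAbs(cv2.hconcat([a,b]),alpha=1.8))
for z in(.04,.0675,.08,.1): print(z,ray("side",146,316,z),ray("side",148,310,z))
print(proj("side",[.4515,.234,.084]),proj("side",[.4515,.234,.03]))
E
```

```text
0.04 [0.4565034  0.26229366 0.04      ] [0.46404463 0.25016701 0.04      ]
0.0675 [0.44534164 0.2624784  0.0675    ] [0.45263903 0.25074386 0.0675    ]
0.08 [0.44026811 0.26256237 0.08      ] [0.44745467 0.25100606 0.08      ]
0.1 [0.43215047 0.26269673 0.1       ] [0.43915968 0.25142559 0.1       ]
[152.3 302.7] [157.5 309.6]
```

View pics/s4.png

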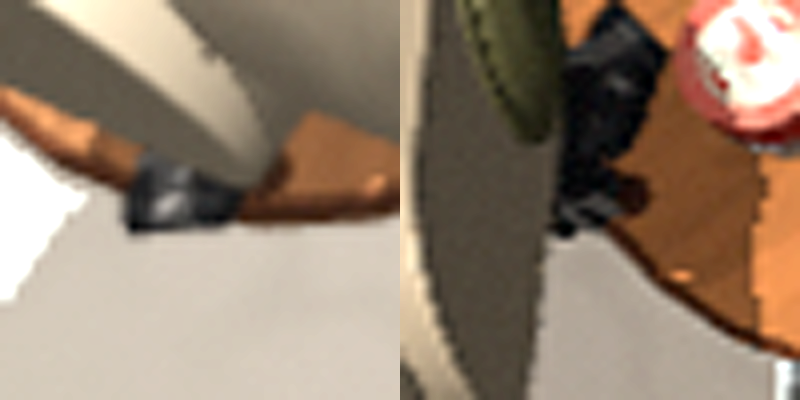

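```bash
python3 - <<'E'
from h import *
for dz in(0,.03,.07,.1):print(proj("top",[.4989,.265,.1014+dz]), ((proj("top",[.4989,.265,.1014+dz])-[75,95])*2.5))
import cv2
a=cv2.imread("pics/a1.png")[100:300,20:220]
cv2.imwrite("pics/a1z.png",cv2.convertScaleAbs(cv2.resize(a,None,fx=3,fy=3,interpolation=cv2.INTER_CUBIC),alpha=2.2))
E
```

```text
[110.6 183.5] [ 89.   221.25]
[106.7 181. ] [ 79.25 215.  ]
[101.2 177.6] [ 65.5 206.5]
[ 96.8 174.9] [ 54.5  199.75]
```

View pics/a1z.png

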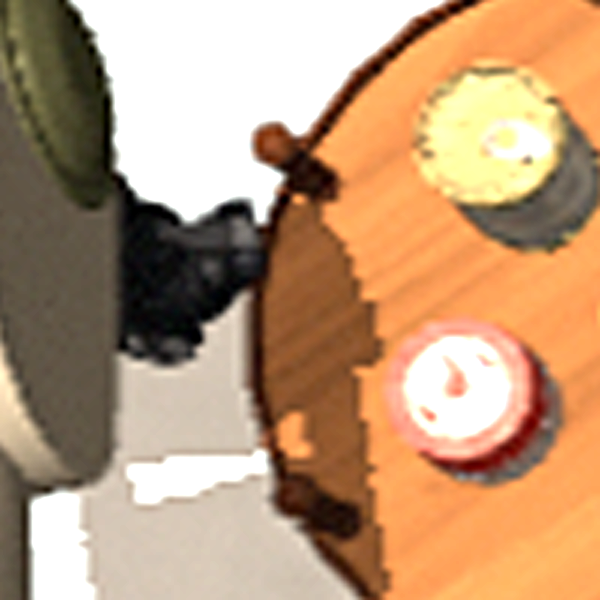

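```bash
python3 -m creep '[0,0,0,0,0,0.1,1, 0,0,0,0,0,0.2,1, 0,0,0,0,0,0.3,1, 0,0,0,0,0,0.4,1, 0,0,0,0,0,0.4,1, 0,0,0,0,0,0.4,1]'
python3 - <<'E'
from h import *
from cell import sensors
import cv2
s=sensors.state();p=s['eef_pos'];print(p,s['joint_pos'])
o=[]
for n in("top","side"):
    im=optics.read_camera(n)[:,:,::-1].copy()
    cv2.imwrite(f"pics/{n}5.png",im)
    q=proj(n,p);print(n,q)
    x,y=q.astype(int); x=max(x,40);y=min(y,384-60)
    c=cv2.resize(im[y-60:y+60,x-40:x+40],None,fx=5,fy=5,interpolation=cv2.INTER_CUBIC)
    c=cv2.convertScaleAbs(c,alpha=1.8)
    cv2.drawMarker(c,tuple(int(v) for v in ((q-[x-40,y-60])*5)),(0,255,0),0,15,1)
    o.append(c)
cv2.imwrite("pics/d1.png",cv2.hconcat(o))
E
```

```text
time_s: 4.98
eef_pos: [0.4365, 0.224, 0.1884]
orientation: [-0.006, 0.928, -0.372, 0.003]
wrist_force: [-0.5, 0.3, -0.2]
grip_width: 0.0
[0.43653801 0.22397799 0.18839565] [0.23141919 0.23269303 1.61532248 0.00562345 1.2819625  0.99190295]
top [112.1 199.6]
side [148.7 288.1]
```

View pics/d1.png

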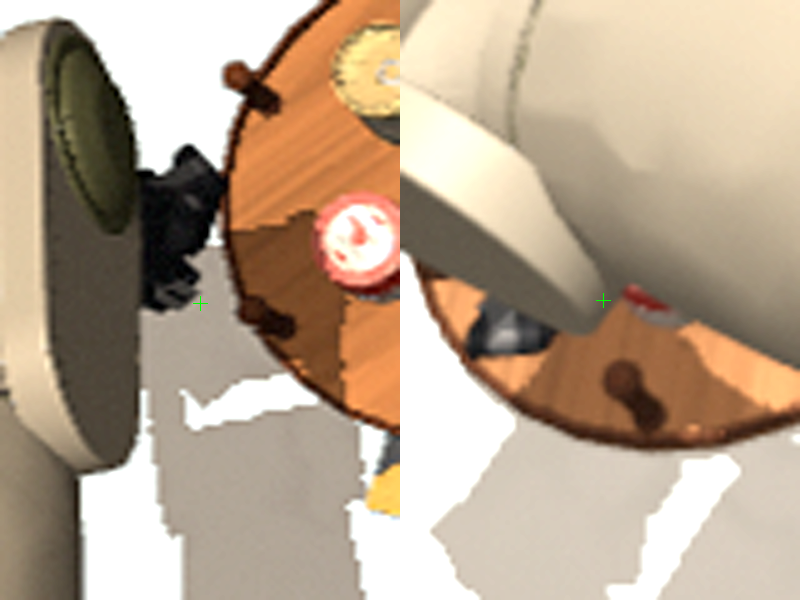

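```bash
python3 -m creep '[0,0,-0.15,0.08,0.06,0,1, 0,0,-0.3,0.16,0.12,0,1, 0,0,-0.45,0.21,0.14,-0.1,1, 0,0,-0.6,0.21,0.14,-0.2,1, 0,0,-0.7,0.21,0.14,-0.3,1, 0,0,-0.7,0.21,0.14,-0.4,1, 0,0,-0.7,0.21,0.14,-0.4,1, 0,0,-0.7,0.21,0.14,-0.4,1]'
python3 -m creep '[0,0,0,0,0,-0.03,1, 0,0,0,0,0,-0.06,1, 0,0,0,0,0,-0.08,1, 0,0,0,0,0,-0.08,1, 0,0,0,0,0,-0.08,1]'
python3 - <<'E'
from h import *
from cell import sensors
import cv2
plan(126,2)
s=sensors.state();p=s['eef_pos']
o=[]
for n in("top","side"):
    im=optics.read_camera(n)[:,:,::-1].copy()
    q=proj(n,p);print(n,q)
    x,y=q.astype(int); x=max(x,40);y=min(y,384-60)
    c=cv2.resize(im[y-60:y+60,x-40:x+40],None,fx=5,fy=5,interpolation=cv2.INTER_CUBIC)
    c=cv2.convertScaleAbs(c,alpha=1.8)
    cv2.drawMarker(c,tuple(int(v) for v in ((q-[x-40,y-60])*5)),(0,255,0),0,15,1)
    o.append(c)
cv2.imwrite("pics/d2.png",cv2.hconcat(o))
E
```

```text
time_s: 5.75
eef_pos: [0.4974, 0.2654, 0.0649]
orientation: [-0.002, 0.793, -0.61, 0.001]
wrist_force: [0.6, 0.7, 0.6]
grip_width: -0.0
time_s: 6.17
eef_pos: [0.4975, 0.2654, 0.041]
orientation: [-0.002, 0.793, -0.61, 0.001]
wrist_force: [-0.0, 0.2, 1.3]
grip_width: 0.0002
now [0.4975 0.2654 0.041 ] ang 106.3 r 0.1462 yaw -75.1 F [-0.   0.2  1.3] z-fix 0.083
108.3 rz 0.08 dx -0.013 dy -0.015
110.3 rz 0.12 dx -0.029 dy -0.021
112.3 rz 0.17 dx -0.044 dy -0.027
114.3 rz 0.21 dx -0.059 dy -0.033
116.3 rz 0.25 dx -0.074 dy -0.041
118.3 rz 0.30 dx -0.089 dy -0.048
120.3 rz 0.34 dx -0.104 dy -0.056
122.3 rz 0.39 dx -0.118 dy -0.065
124.3 rz 0.43 dx -0.132 dy -0.074
top [117.7 188.4]
side [134.2 305.4]
```

View pics/d2.png

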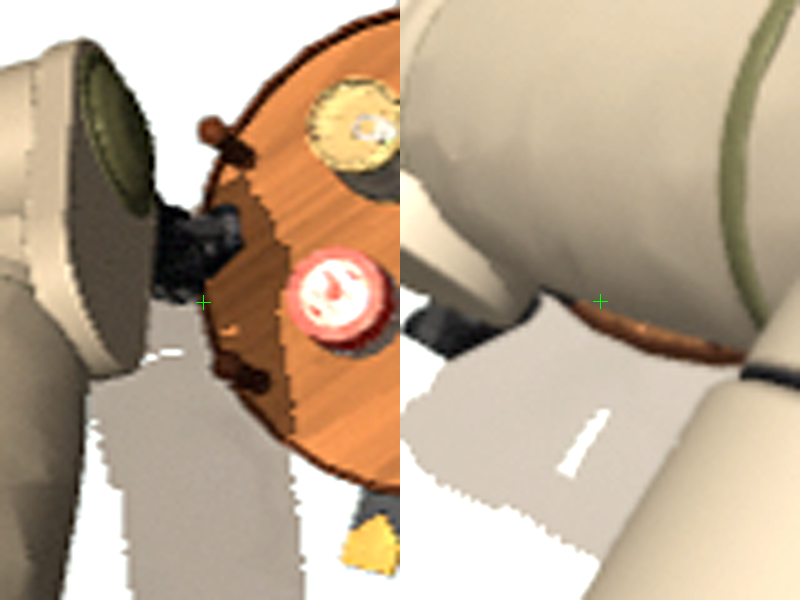

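```bash
python3 -m creep '[0,0,0.08,-0.013,-0.015,0,1, 0,0,0.12,-0.029,-0.021,0,1, 0,0,0.17,-0.044,-0.027,0,1, 0,0,0.21,-0.059,-0.033,0,1, 0,0,0.25,-0.074,-0.041,0,1, 0,0,0.3,-0.089,-0.048,0,1, 0,0,0.34,-0.104,-0.056,0,1, 0,0,0.39,-0.118,-0.065,0,1]'
cat >> h.py <<'E'
def look(name,mark=True):
    import cv2
    from cell import sensors
    p=sensors.state()['eef_pos']; im=optics.read_camera("top")[:,:,::-1].copy()
    g0=cv2.cvtColor(cv2.imread("pics/top0.png"),6).astype(float); g=cv2.cvtColor(im,6).astype(float)
    # rectify both onto the tray plane z=.0265, rotate about hub
    def rect(g):
        xs=np.arange(-.15,.151,.0015); X,Y=np.meshgrid(xs,xs,indexing='ij')
        c=optics.calibration("top"); f=192/np.tan(np.radians(c['vfov'])/2); P=np.array(c['pose'])
        q=(np.stack([X+.5397,Y+.1242,0*X+.0295],-1)-P[:3,3])@P[:3,:3]
        return cv2.remap(g.astype(np.float32),(c['cx']+f*q[...,0]/-q[...,2]).astype(np.float32),(c['cy']+f*q[...,1]/q[...,2]).astype(np.float32),1),X,Y
    c=cv2.resize(im[95:255,75:235],None,fx=3.6,fy=3.6,interpolation=cv2.INTER_CUBIC); c=cv2.convertScaleAbs(c,alpha=1.5)
    if mark: cv2.drawMarker(c,tuple(int(v) for v in ((proj("top",p)-[75,95])*3.6)),(0,255,0),0,12,1)
    cv2.imwrite(name,c)
E
python3 - <<'E'
from h import *
plan(140,2); look("pics/e1.png")
E
```

```text
time_s: 6.93
eef_pos: [0.4627, 0.2461, 0.0421]
orientation: [-0.003, 0.877, -0.481, 0.002]
wrist_force: [0.1, 1.2, -0.3]
grip_width: 0.0001
now [0.4627 0.2461 0.0421] ang 122.0 r 0.1429 yaw -57.5 F [ 0.1  1.2 -0.3] z-fix 0.08
124.0 rz 0.03 dx -0.014 dy -0.009
126.0 rz 0.08 dx -0.028 dy -0.018
128.0 rz 0.12 dx -0.041 dy -0.028
130.0 rz 0.17 dx -0.054 dy -0.039
132.0 rz 0.21 dx -0.066 dy -0.050
134.0 rz 0.26 dx -0.079 dy -0.061
136.0 rz 0.30 dx -0.090 dy -0.073
138.0 rz 0.35 dx -0.102 dy -0.085
```

View pics/e1.png

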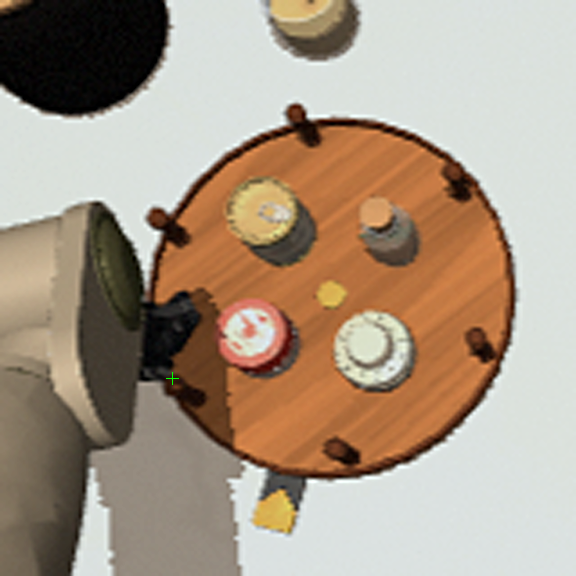

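```bash
python3 -m creep '[0,0,0.03,-0.014,-0.009,0,1, 0,0,0.08,-0.028,-0.018,0,1, 0,0,0.12,-0.041,-0.028,0,1, 0,0,0.17,-0.054,-0.039,0,1, 0,0,0.21,-0.066,-0.05,0,1]'
python3 - <<'E'
from h import *
plan(148,2); look("pics/e2.png")
E
```

```text
time_s: 7.4
eef_pos: [0.4426, 0.2309, 0.0426]
orientation: [-0.004, 0.914, -0.405, 0.002]
wrist_force: [1.1, 1.9, -0.1]
grip_width: 0.0002
now [0.4426 0.2309 0.0426] ang 132.2 r 0.1429 yaw -47.8 F [ 1.1  1.9 -0.1] z-fix 0.078
134.2 rz 0.04 dx -0.012 dy -0.011
136.2 rz 0.09 dx -0.024 dy -0.023
138.2 rz 0.13 dx -0.035 dy -0.035
140.2 rz 0.18 dx -0.046 dy -0.048
142.2 rz 0.22 dx -0.057 dy -0.061
144.2 rz 0.27 dx -0.067 dy -0.074
146.2 rz 0.31 dx -0.076 dy -0.088
```

View pics/e2.png

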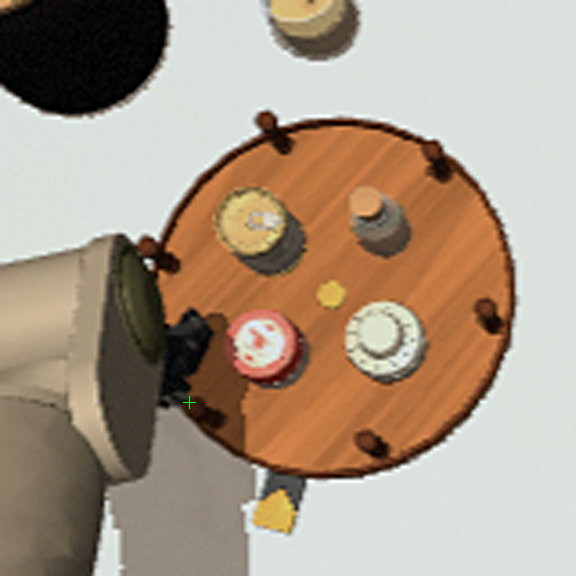

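```bash
python3 -m creep '[0,0,0.04,-0.012,-0.011,0,1, 0,0,0.09,-0.024,-0.023,0,1, 0,0,0.13,-0.035,-0.035,0,1, 0,0,0.18,-0.046,-0.048,0,1, 0,0,0.22,-0.057,-0.061,0,1, 0,0,0.27,-0.067,-0.074,0,1, 0,0,0.31,-0.076,-0.088,0,1]'
python3 - <<'E'
from h import *
plan(163,2)
E
```

```text
time_s: 8.03
eef_pos: [0.4196, 0.2042, 0.0429]
orientation: [-0.004, 0.957, -0.291, 0.001]
wrist_force: [1.2, 1.7, -1.0]
grip_width: -0.0
now [0.4196 0.2042 0.0429] ang 146.3 r 0.1428 yaw -33.8 F [ 1.2  1.7 -1. ] z-fix 0.077
148.3 rz 0.05 dx -0.010 dy -0.014
150.3 rz 0.09 dx -0.018 dy -0.028
152.3 rz 0.14 dx -0.026 dy -0.043
154.3 rz 0.18 dx -0.033 dy -0.057
156.3 rz 0.22 dx -0.040 dy -0.073
158.3 rz 0.27 dx -0.047 dy -0.088
160.3 rz 0.31 dx -0.053 dy -0.103
162.3 rz 0.36 dx -0.058 dy -0.119
```

```bash
python3 -m creep '[0,0,0.05,-0.01,-0.014,0,1, 0,0,0.09,-0.018,-0.028,0,1, 0,0,0.14,-0.026,-0.043,0,1, 0,0,0.18,-0.033,-0.057,0,1, 0,0,0.22,-0.04,-0.073,0,1, 0,0,0.27,-0.047,-0.088,0,1, 0,0,0.31,-0.053,-0.103,0,1, 0,0,0.36,-0.058,-0.119,0,1]'
python3 - <<'E'
from h import *
plan(179,2); look("pics/e3.png")
E
```

```text
time_s: 8.7
eef_pos: [0.4027, 0.1686, 0.0432]
orientation: [-0.004, 0.988, -0.153, 0.001]
wrist_force: [0.7, 2.1, 0.2]
grip_width: 0.0001
now [0.4027 0.1686 0.0432] ang 162.2 r 0.1426 yaw -17.6 F [0.7 2.1 0.2] z-fix 0.076
164.2 rz 0.04 dx -0.006 dy -0.016
166.2 rz 0.08 dx -0.010 dy -0.032
168.2 rz 0.13 dx -0.014 dy -0.048
170.2 rz 0.17 dx -0.017 dy -0.064
172.2 rz 0.22 dx -0.020 dy -0.081
174.2 rz 0.26 dx -0.022 dy -0.097
176.2 rz 0.31 dx -0.023 dy -0.114
178.2 rz 0.35 dx -0.024 dy -0.130
```

View pics/e3.png

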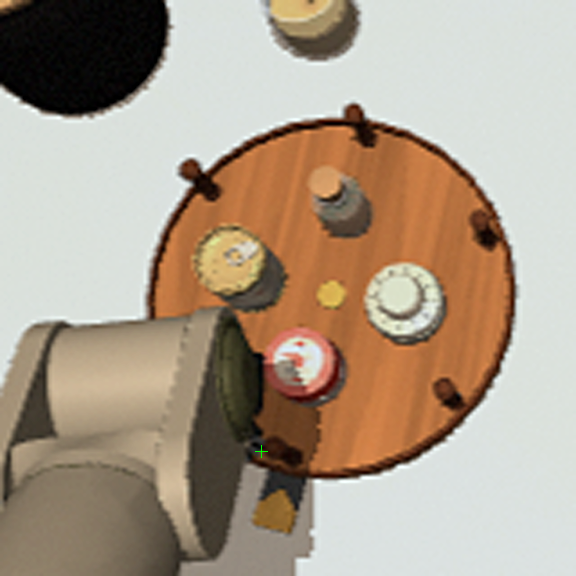

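```bash
python3 -m creep '[0,0,0.04,-0.006,-0.016,0,1, 0,0,0.08,-0.01,-0.032,0,1, 0,0,0.13,-0.014,-0.048,0,1, 0,0,0.17,-0.017,-0.064,0,1, 0,0,0.22,-0.02,-0.081,0,1, 0,0,0.26,-0.022,-0.097,0,1, 0,0,0.31,-0.023,-0.114,0,1, 0,0,0.35,-0.024,-0.13,0,1]'
python3 - <<'E'
from h import *
plan(195,2)
E
```

```text
time_s: 9.42
eef_pos: [0.3958, 0.129, 0.0435]
orientation: [-0.004, 1.0, -0.015, 0.001]
wrist_force: [0.9, 1.5, -0.5]
grip_width: -0.0002
now [0.3958 0.129  0.0435] ang 178.4 r 0.1427 yaw -1.7 F [ 0.9  1.5 -0.5] z-fix 0.075
180.4 rz 0.05 dx -0.001 dy -0.017
182.4 rz 0.09 dx -0.001 dy -0.033
184.4 rz 0.14 dx 0.000 dy -0.050
186.4 rz 0.18 dx 0.002 dy -0.066
188.4 rz 0.22 dx 0.004 dy -0.083
190.4 rz 0.27 dx 0.007 dy -0.099
192.4 rz 0.31 dx 0.010 dy -0.116
194.4 rz 0.36 dx 0.014 dy -0.132
```

```bash
python3 -m creep '[0,0,0.05,-0.001,-0.017,0,1, 0,0,0.09,-0.001,-0.033,0,1, 0,0,0.14,0,-0.05,0,1, 0,0,0.18,0.002,-0.066,0,1, 0,0,0.22,0.004,-0.083,0,1, 0,0,0.27,0.007,-0.099,0,1, 0,0,0.31,0.01,-0.116,0,1, 0,0,0.36,0.014,-0.132,0,1]'
python3 - <<'E'
from h import *
plan(211,2)
E
```

```text
time_s: 10.08
eef_pos: [0.4005, 0.0894, 0.0438]
orientation: [-0.004, 0.992, 0.126, 0.001]
wrist_force: [0.1, 1.4, -0.1]
grip_width: 0.0
now [0.4005 0.0894 0.0438] ang 194.5 r 0.1425 yaw 14.5 F [ 0.1  1.4 -0.1] z-fix 0.074
196.5 rz 0.04 dx 0.003 dy -0.016
198.5 rz 0.09 dx 0.008 dy -0.032
200.5 rz 0.13 dx 0.013 dy -0.048
202.5 rz 0.18 dx 0.020 dy -0.063
204.5 rz 0.22 dx 0.026 dy -0.079
206.5 rz 0.27 dx 0.033 dy -0.094
208.5 rz 0.31 dx 0.041 dy -0.109
210.5 rz 0.36 dx 0.049 dy -0.123
```

```bash
python3 -m creep '[0,0,0.04,0.003,-0.016,0,1, 0,0,0.09,0.008,-0.032,0,1, 0,0,0.13,0.013,-0.048,0,1, 0,0,0.18,0.02,-0.063,0,1, 0,0,0.22,0.026,-0.079,0,1, 0,0,0.27,0.033,-0.094,0,1, 0,0,0.31,0.041,-0.109,0,1, 0,0,0.36,0.049,-0.123,0,1]'
python3 - <<'E'
from h import *
plan(228,2); look("pics/e4.png")
E
```

```text
time_s: 10.75
eef_pos: [0.4156, 0.0525, 0.0441]
orientation: [-0.005, 0.965, 0.264, 0.0]
wrist_force: [-0.6, 1.9, -0.8]
grip_width: 0.0001
now [0.4156 0.0525 0.0441] ang 210.5 r 0.1427 yaw 30.6 F [-0.6  1.9 -0.8] z-fix 0.073
212.5 rz 0.04 dx 0.008 dy -0.015
214.5 rz 0.09 dx 0.017 dy -0.029
216.5 rz 0.13 dx 0.027 dy -0.042
218.5 rz 0.18 dx 0.037 dy -0.055
220.5 rz 0.22 dx 0.047 dy -0.068
222.5 rz 0.26 dx 0.058 dy -0.081
224.5 rz 0.31 dx 0.070 dy -0.093
226.5 rz 0.35 dx 0.082 dy -0.104
```

View pics/e4.png

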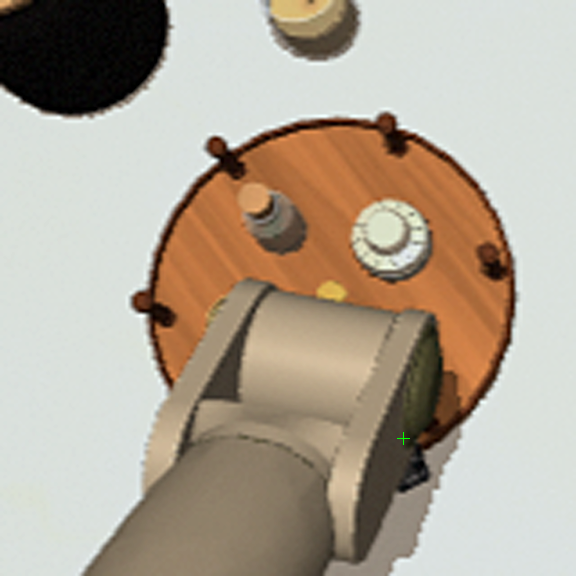

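```bash
python3 - <<'E'
from h import *
for u,v in((142,299),(217,147),(388,121),(488,253)):
    p=ray("top",75+(u+.5)/3.6-.5,95+(v+.5)/3.6-.5,.084); d=p-[.5397,.1242,0]; print(np.degrees(np.arctan2(d[1],d[0]))%60,np.hypot(*d[:2]))
E
python3 -m creep '[0,0,0.04,0.008,-0.015,0,1, 0,0,0.09,0.017,-0.029,0,1, 0,0,0.13,0.027,-0.042,0,1, 0,0,0.18,0.037,-0.055,0,1, 0,0,0.22,0.047,-0.068,0,1, 0,0,0.26,0.058,-0.081,0,1, 0,0,0.31,0.07,-0.093,0,1, 0,0,0.35,0.082,-0.104,0,1]'
python3 - <<'E'
from h import *
plan(244,2)
E
```

```text
38.09712855538815 0.14009098429208133
38.915632131155355 0.13993883207758848
38.88928578408663 0.1425886099477387
39.27408340926222 0.139862545327269
time_s: 11.47
eef_pos: [0.4409, 0.0209, 0.0443]
orientation: [-0.004, 0.919, 0.394, -0.0]
wrist_force: [-0.5, 1.7, -0.0]
grip_width: -0.0002
now [0.4409 0.0209 0.0443] ang 226.9 r 0.1427 yaw 46.5 F [-0.5  1.7 -0. ] z-fix 0.072
228.9 rz 0.05 dx 0.012 dy -0.012
230.9 rz 0.10 dx 0.024 dy -0.023
232.9 rz 0.14 dx 0.038 dy -0.033
234.9 rz 0.19 dx 0.051 dy -0.043
236.9 rz 0.23 dx 0.065 dy -0.052
238.9 rz 0.28 dx 0.079 dy -0.061
240.9 rz 0.32 dx 0.093 dy -0.069
242.9 rz 0.36 dx 0.108 dy -0.077
```

```bash
python3 -m creep '[0,0,0.05,0.012,-0.012,0,1, 0,0,0.1,0.024,-0.023,0,1, 0,0,0.14,0.038,-0.033,0,1, 0,0,0.19,0.051,-0.043,0,1, 0,0,0.23,0.065,-0.052,0,1, 0,0,0.28,0.079,-0.061,0,1, 0,0,0.32,0.093,-0.069,0,1, 0,0,0.36,0.108,-0.077,0,1]'
python3 - <<'E'
from h import *
plan(252,1); look("pics/e5.png")
E
```

```text
time_s: 12.13
eef_pos: [0.4733, -0.0019, 0.0443]
orientation: [-0.005, 0.854, 0.52, -0.001]
wrist_force: [-0.0, 1.9, -0.9]
grip_width: -0.0001
now [ 0.4733 -0.0019  0.0443] ang 242.8 r 0.1427 yaw 62.6 F [-0.   1.9 -0.9] z-fix 0.072
243.8 rz 0.03 dx 0.007 dy -0.005
244.8 rz 0.05 dx 0.014 dy -0.008
245.8 rz 0.07 dx 0.022 dy -0.012
246.8 rz 0.09 dx 0.030 dy -0.015
247.8 rz 0.12 dx 0.037 dy -0.018
248.8 rz 0.14 dx 0.045 dy -0.021
249.8 rz 0.16 dx 0.053 dy -0.024
250.8 rz 0.18 dx 0.061 dy -0.027
251.8 rz 0.20 dx 0.069 dy -0.030
```

View pics/e5.png

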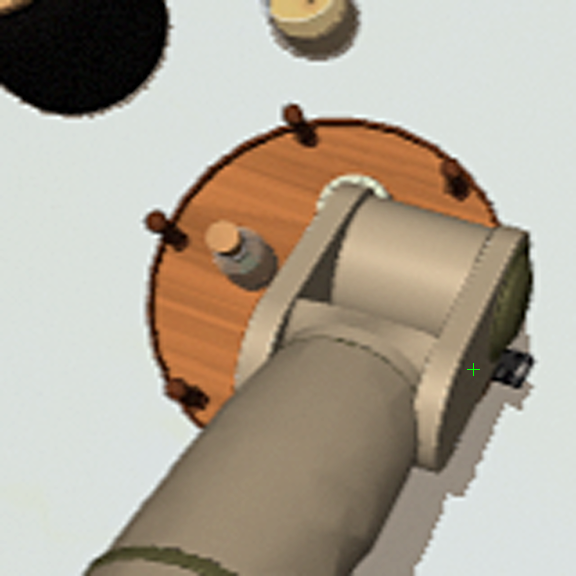

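```bash
python3 -m creep '[0,0,0.03,0.007,-0.005,0,1, 0,0,0.05,0.014,-0.008,0,1, 0,0,0.07,0.022,-0.012,0,1, 0,0,0.09,0.03,-0.015,0,1, 0,0,0.12,0.037,-0.018,0,1, 0,0,0.14,0.045,-0.021,0,1, 0,0,0.14,0.045,-0.021,0,1]'
python3 -m creep '[0,0,0,-0.02,0.01,0,1, 0,0,0,-0.05,0.02,0,1, 0,0,0,-0.08,0.02,0,1, 0,0,0,-0.08,0.02,0,1]'
python3 - <<'E'
from h import *
plan(240,30)
E
```

```text
time_s: 12.77
eef_pos: [0.4883, -0.009, 0.0445]
orientation: [-0.004, 0.824, 0.567, -0.001]
wrist_force: [-0.7, -0.3, 0.3]
grip_width: -0.0
time_s: 13.1
eef_pos: [0.4629, -0.0026, 0.0445]
orientation: [-0.004, 0.824, 0.567, -0.001]
wrist_force: [-0.4, -0.7, 0.1]
grip_width: -0.0
now [ 0.4629 -0.0026  0.0445] ang 239.3 r 0.1484 yaw 69.0 F [-0.4 -0.7  0.1] z-fix 0.072
```

```bash
python3 -m creep '[0,0,0,0,0,0.1,1, 0,0,0,0,0,0.2,1, 0,0,0,0,0,0.3,1, 0,0,0,0,0,0.4,1, 0,0,0,0,0,0.5,1, 0,0,0,0,0,0.6,1, 0,0,0,0,0,0.6,1]'
python3 -m creep '[0,0,0,-0.1,-0.1,0,1, 0,0,0,-0.2,-0.2,0,1, 0,0,0,-0.3,-0.3,0,1, 0,0,0,-0.35,-0.4,0,1, 0,0,0,-0.35,-0.5,0,1, 0,0,0,-0.35,-0.6,0,1, 0,0,0,-0.35,-0.7,0,1, 0,0,0,-0.35,-0.7,0,1]'
python3 - <<'E'
from h import *
import cv2
look("pics/f1.png",False)
im=optics.read_camera("side")[190:335,95:240,::-1]
cv2.imwrite("pics/f2.png",cv2.resize(im,None,fx=4,fy=4,interpolation=cv2.INTER_CUBIC))
E
```

```text
time_s: 13.68
eef_pos: [0.4651, -0.0031, 0.2301]
orientation: [-0.0, 0.824, 0.567, 0.002]
wrist_force: [0.1, 0.6, 0.4]
grip_width: 0.0001
time_s: 14.35
eef_pos: [0.3598, -0.2171, 0.2296]
orientation: [0.0, 0.825, 0.565, 0.002]
wrist_force: [0.5, 0.8, -1.0]
grip_width: 0.0
```

View pics/f1.png

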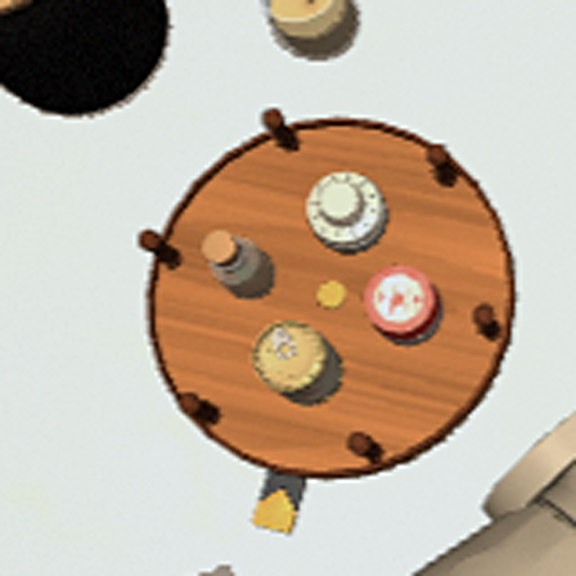

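View pics/f2.png

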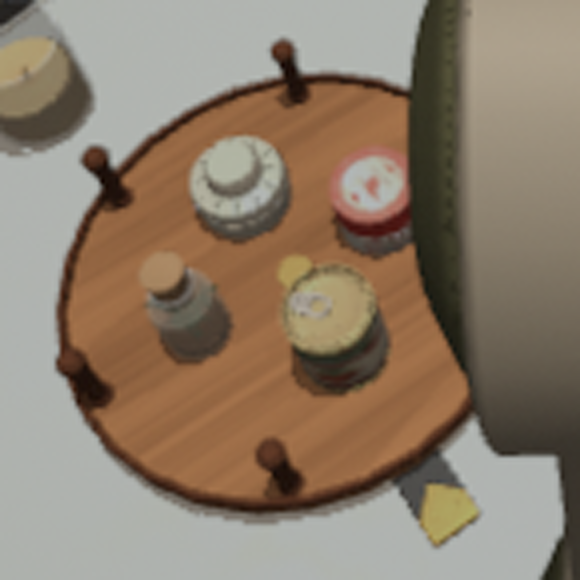

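```bash
python3 - <<'E'
from h import *
for n,f,o,D in(("top",3.6,(75,95),dict(hub=(330.5,293,.0295),tin=(290,355,.0985),pot=(401,300,.0765),timer=(344,201,.0805),cork=(219,247,.1215),pout=(272,528,.009),pin=(279,489,.009))),("side",4,(95,190),dict(hub=(295,271,.0295),tin=(330,309,.0985),pout=(458,530,.009)))):
    h=None
    for k,(u,v,z) in D.items():
        p=ray(n,(u+.5)/f-.5+o[0],(v+.5)/f-.5+o[1],z)
        if h is None:h=p
        d=(p-h)[:2]; print(n,k,p.round(4),'r',round(np.hypot(*d),4),'ang',round(np.degrees(np.arctan2(d[1],d[0])),1))
E
```

```text
top hub [0.5405 0.1245 0.0295] r 0.0 ang 0.0
top tin [0.4733 0.1365 0.0985] r 0.0684 ang 169.8
top pot [0.5242 0.0557 0.0765] r 0.0707 ang -103.4
top timer [0.6051 0.1058 0.0805] r 0.0673 ang -16.1
top cork [0.5537 0.1919 0.1215] r 0.0687 ang 78.9
top pout [0.345  0.1657 0.009 ] r 0.1998 ang 168.1
top pin [0.3774 0.1621 0.009 ] r 0.1674 ang 167.0
side hub [0.5367 0.126  0.0295] r 0.0 ang 0.0
side tin [0.4678 0.1397 0.0985] r 0.0703 ang 168.7
side pout [0.3412 0.1692 0.009 ] r 0.2003 ang 167.5
```

```bash
python3 -m creep '[0,0,0,0,0,0,1, 0,0,0,0,0,0,1, 0,0,0,0,0,0,1]'
python3 -c "
from cell import close_job
print(close_job())"
```

```text
time_s: 14.7
eef_pos: [0.3601, -0.2128, 0.2297]
orientation: [-0.0, 0.824, 0.566, 0.002]
wrist_force: [-0.0, 0.3, 0.1]
grip_width: -0.0002
the job is handed in; nothing more can be done
None
```

I turned the carousel about 130° counter-clockwise with one sweep of the shut fingertips against a single post. I then backed off, lifted clear, and handed the job in at about 14.7 s; no verdict is reported.

- **Alignment:** In the last pictures the tin stands at 169.8° (top camera) and 168.7° (side camera) about the axis. The pointer is at about 167.5°. That puts the tin roughly 2 mm off the pointer line, against a limit of 15 mm.
- **Things on the tray:** All four look upright in the last top picture, at 67 to 71 mm from the axis; the allowed range is 53 to 83 mm. The wrist read about 2 N or less at the end of each pushing move.
- **Failed first try:** My first pass, at a reported tip height of 68 mm, went past the post without turning the carousel. The fingertips looked about 25 to 30 mm higher in the images than the reported tip position. I don't know why. I lifted clear and repeated the pass at about 42 mm, which worked.
- **Not checked:** I did not measure the mugs again at the end; the arm never went near them. I also did not measure the carousel's speed. I let go about 2 s before handing in, and it should stop almost at once when not pushed.

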